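# Shift a row of round parts from the V rack to the ribbed inspection bed, in order

## Task

Move the four round parts from the plywood rack with black V notches to the ribbed inspection bed, one between each pair of black rubber ribs, keeping the order of the row: the part that starts farthest left in the rack (from the robot's side, looking away from it) goes to the place next to the black end stop, its neighbour to the next place, and so on, so that the part from the far right ends up farthest from the stop. Lay each one along its ribs, centred over the two rails to about a centimetre and lying still, and never drop a part off the rack or bed or let the parts knock against each other.

Things in the scene. Friction and masses are not known exactly. Their poses are not given: they have to be found in the camera images.
- shaft_center (a point): Plain ground steel shaft, the longest part: 20 mm diameter, 180 mm long, about 0.42 kg. Point: on its axis at mid-length (53 mm above the table when bedded on the ribs); x runs along its axis. It lies roughly along the robot's x direction; so do the others.
- tube_center (a point): Aluminium tube with dark bore ends: 30 mm outer diameter, 130 mm long, about 0.16 kg. Point: on its axis at mid-length (60.5 mm above the table when bedded on the ribs); x along its axis.
- roller_center (a point): Steel shaft, 20 mm diameter and 150 mm long, with a black rubber sleeve round its middle, 36 mm diameter and 36 mm long; about 0.42 kg. Point: on its axis at mid-length (53 mm above the table when bedded on the ribs), so a grasp there is on the sleeve; x along its axis.
- spool_center (a point): Brass valve spool with black seal rings, the shortest part: 22 mm diameter, 116 mm long, about 0.33 kg. Point: on its axis at mid-length (55 mm above the table when bedded on the ribs); x along its axis.
- saddle_shaft: Pair of black plastic V notches in which the plain steel shaft lies at the start (108 x 44 mm overall, V from 38 up to 54 mm high). The four look alike, fixed in shuffled order at 72 mm pitch in a row along their y on the plywood rack. Origin: under its middle, at table height; x away from the robot, y to its left, turned by up to 0.2 rad.
- saddle_tube: Pair of black plastic V notches in which the aluminium tube lies at the start (108 x 44 mm overall, V from 38 up to 54 mm high). The four look alike, fixed in shuffled order at 72 mm pitch in a row along their y on the plywood rack. Origin: under its middle, at table height; x away from the robot, y to its left, turned by up to 0.2 rad.
- saddle_roller: Pair of black plastic V notches in which the rubber-sleeved roller lies at the start (108 x 44 mm overall, V from 38 up to 54 mm high). The four look alike, fixed in shuffled order at 72 mm pitch in a row along their y on the plywood rack. Origin: under its middle, at table height; x away from the robot, y to its left, turned by up to 0.2 rad.
- saddle_spool: Pair of black plastic V notches in which the brass spool lies at the start (108 x 44 mm overall, V from 38 up to 54 mm high). The four look alike, fixed in shuffled order at 72 mm pitch in a row along their y on the plywood rack. Origin: under its middle, at table height; x away from the robot, y to its left, turned by up to 0.2 rad.
- bed: Fixed grey base 160 (x) x 300 (y) x 12 mm, on the robot's left or right. Two pale rails along y at x = +-42 mm (40 mm high, 52 mm gap between) carry four pairs of black rubber ribs along x, 12 mm thick, 26 mm apart, axes 44 mm up. Each pair is a place: y = -108, -36, 36, 108 mm, x = 0. Origin: under its middle at table height; x away from the robot, y to its left, turned by up to 0.2 rad.
- stop: Black end stop, a bar 110 (x) x 18 (y) x 34 mm with two steel screw heads, fixed on the base plate at one end of the bed (bed y = +139 or -139 mm; top 46 mm above the table). The other end has only a low grey strip. Origin: centre of its underside, 12 mm above the table.
There are look-alikes about, which are no part of the job. Of the things shaped like the part that bears spool_center, the brass one is meant.

How it is judged:
By the outcome, as a careful person would: the job done as asked, in the order asked, and still so for the second after the job is handed in, with the robot touching nothing.
It also fails if it takes over 115 s, if anything falls off the work surface, if the arm or the gripper's body presses on something with over 40 N, if the wrist force passes 120 N, or if a joint passes its speed limit or range.

## Robot

A 7-joint arm with a two-finger parallel gripper is mounted at the origin on the work surface. World frame = base frame: x ahead of the robot, y to its left, z up, the work surface at z = 0. Lengths are in m, angles in rad, forces in N, time in s.
With the tool pointing down it reaches from about 0.35 to 0.9 m from the base axis. Payload 7.2 kg.
Tool frame: the origin (TCP) lies midway between the tips of the shut fingers; the grasp point (between the pads) lies 19 mm behind it (manip.grip_point_offset is the z of the grasp point in the tool frame, in m); z points along the fingers, x is the direction in which the jaws open and shut, and the axes are right-handed (so a half turn about z gives the same grasp; the last joint's range is limited). The gripper opens to 85 mm and grips with 20 to 120 N. Pads are 22 mm wide; open, the fingers measure 114 mm over their backs; the gripper's body (76 mm by 85 mm) begins 54 mm behind the grasp point. The pads swing forward as they close: fully open they stand 13 mm farther back than shut.
Start: joints at [1.085, 0.411, -0.013, 1.596, 0.006, 1.134, -0.082], TCP at [0.254, -0.571, 0.231] pointing down, gripper open.
Joint ranges: [-2.95, 2.95], [-0.29, 1.99], [-1.47, 1.44], [0.14, 2.54], [-1.03, 4.17], [0.13, 1.85], [-2.86, 2.86]. Speed limits (rad/s): [2.39, 2.39, 3.01, 3.01, 3.14, 3.14, 3.14].

## Interface

Orientations are given as a unit quaternion [x, y, z, w].
In Python, from station import sense, eyes, manip gives the robot as it stands. The module is installed in compiled form; this text tells all that it offers.
- The arm moves only by the tool move_arm, never from a script. Its argument "deltas" is a list of rows, each a list of 7 numbers: the shift along the world's x, y, z in mm, then the turn, a rotation vector about the world's x, y, z in rad, then the finger opening in mm, from 0 to 85.4. A call has 1 to 5 rows; each row shifts and turns the commanded pose from where the row before left it; what a row does not reach is not made up. A row lasts 1/10 s, in which the tool goes at most 50 mm and 8.59 degrees, less where a joint would pass 70% of its speed; a pose out of reach is approached as far as the arm can. A call with a gripper value outside its range is refused whole. The fingers move at their own pace and stop on an object; "squeeze" is the grip in N (left out, the last holds). Time passes only in rows, so rows that do not move let the fingers close. It gives the time, the measured TCP pose, the force and the opening at its end, in the units of the state.
- sense(): the state, without advancing time (a new reading comes with each control period).
- eyes.camera(name): name is "scene" or "top" or "wrist"; returns a dict with "img" (420x560x3 uint8, blue, green, red), "range_z" (420x560 float32, m along the optical axis (not along the pixel's ray), 0 where there is no reading), "intrinsics" (3x3 intrinsics, pixels), "k1" (the pictures are not rectified: a ray, as slopes to the right and down, at radius r is drawn at 1 + k1 r^2 times it, then the intrinsics apply), "R" (3x3) and "t" (3): a world point X has camera coordinates R X + t; the wrist camera has in their place "tool_from_camera" (4x4, takes a point from camera to tool coordinates, whose origin is the TCP and whose axes are the tool frame's). Camera axes: x right, y down, z forward; pixel columns grow to the right and rows downward; lengths in m; the calibration is good to about 2 mm. A picture is of the moment at which its call begins: read the wrist's pose just before it.
- manip.finish_job(): hands the job in, once; it reports no verdict.
The state is a dict: "time_s": time; "qpos": joint angles; "joint_velocities": joint speeds; "tau": joint torques, N m; "tcp_pos": TCP position; "ee_rot": TCP orientation; "wrist_force": force on the tool from outside, world axes, zero at the start; "moment": the same for the moment, N m; "width": finger opening in m.
Only numpy, scipy, OpenCV 4.12 (cv2) and the standard library are available. Lean on these libraries where they do the work, as an engineer would, in place of code of your own. Each camera call takes 0.05 s, during which the arm holds its last target.

## Working session

There is one attempt and no reset: what is moved stays moved. The work goes in short steps, Python scripts to look and compute and a tool call to move; the robot and the scene stay as the last step left them, time stands still between calls to the robot, and variables do not carry over. Pictures are saved under pics/ and viewed, and the job is handed in when it is done.

Besides the shell and the picture viewer there is one more tool, called after "Emit:" by a JSON object that holds its "name" and its "arguments", one argument or row to a line. move_arm: Moves the arm, as the interface text tells. Its arguments: {"type":"object","properties":{"deltas":{"type":"array","items":{"type":"array","items":{"type":"number"}}},"squeeze":{"type":"number"}},"required":["deltas"]}

```bash
mkdir -p pics; cat > h.py <<'E'
import numpy as np, cv2, pickle
from station import sense, eyes, manip
def grab(n,tag):
    s=sense(); c=eyes.camera(n); c['state']=s
    pickle.dump(c,open(f'pics/{tag}.pkl','wb')); cv2.imwrite(f'pics/{tag}.png',c['img']); return c
E
python3 - <<'E'
from h import *
for n in ('scene','top','wrist'):
    c=grab(n,n+'0'); print(n,c['intrinsics'],c['k1'],c.get('R'),c.get('t'),c.get('tool_from_camera'))
print(sense(), manip.grip_point_offset)
E
```

```text
scene [[403.18196413   0.         281.25867558]
 [  0.         403.18196413 216.79799096]
 [  0.           0.           1.        ]] -0.05607682554321378 [[ 0.89966409  0.43654498 -0.00574535]
 [ 0.28937907 -0.60612416 -0.74085981]
 [-0.32690102  0.66486238 -0.67163512]] [-0.43227066 -0.11228467  1.14824794] None
top [[479.42596766   0.         265.29013398]
 [  0.         479.42596766 205.07552294]
 [  0.           0.           1.        ]] -0.1646093124146237 [[-0.00685563 -0.99992995  0.00964813]
 [-0.99064843  0.00547658 -0.13632937]
 [ 0.13626699 -0.01049253 -0.99061658]] [-0.01711027  0.49438999  1.14311705] None
wrist [[343.14166      0.         277.48782109]
 [  0.         343.14166    213.08715222]
 [  0.           0.           1.        ]] -0.04079628010498307 None None [[ 9.99999835e-01  9.95976724e-05  5.66065073e-04 -9.61982882e-04]
 [-2.64724000e-04  9.54001295e-01  2.99802365e-01 -7.66985217e-02]
 [-5.10167195e-04 -2.99802466e-01  9.54001164e-01 -1.42154007e-01]
 [ 0.00000000e+00  0.00000000e+00  0.00000000e+00  1.00000000e+00]]
{'time_s': 0.15, 'qpos': array([ 1.08476639,  0.41175103, -0.01272572,  1.59681621,  0.0055896 ,
        1.13430772, -0.08223675]), 'joint_velocities': array([-0.00075138, -0.00113113, -0.00034337, -0.00266351,  0.00065935,
        0.0011302 ,  0.0012447 ]), 'tau': array([ 1.07648008e-03, -6.01039481e+01,  6.82551898e-01, -2.99645555e+01,
        1.38486704e-02,  7.88300007e-03,  5.61786214e-05]), 'tcp_pos': array([ 0.253443  , -0.5709041 ,  0.23063902]), 'ee_rot': array([ 8.38383208e-01, -5.45080918e-01, -5.41489319e-04, -3.09011853e-04]), 'wrist_force': array([-1.00824393,  0.20910859, -0.0765911 ]), 'moment': array([ 0.04054627,  0.00491981, -0.00938881]), 'width': 0.08518886098827054} -0.0187
```

View pics/scene0.png

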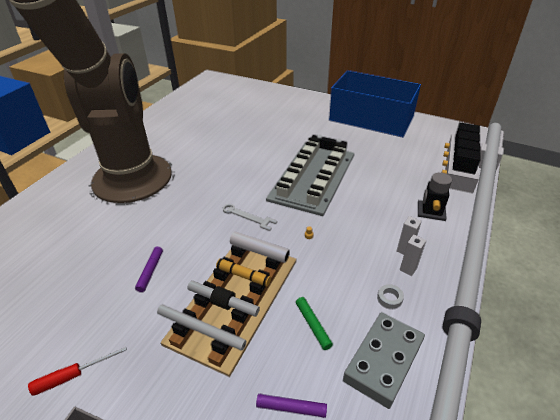

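View pics/top0.png

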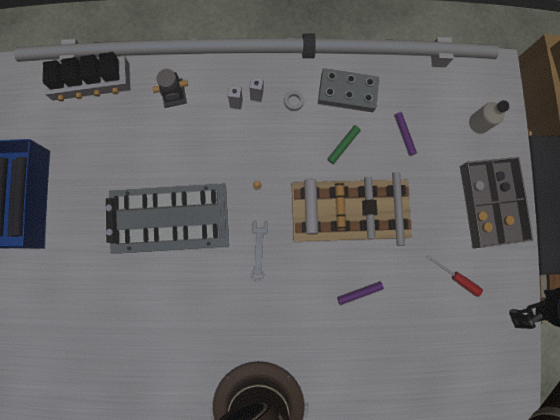

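View pics/wrist0.png

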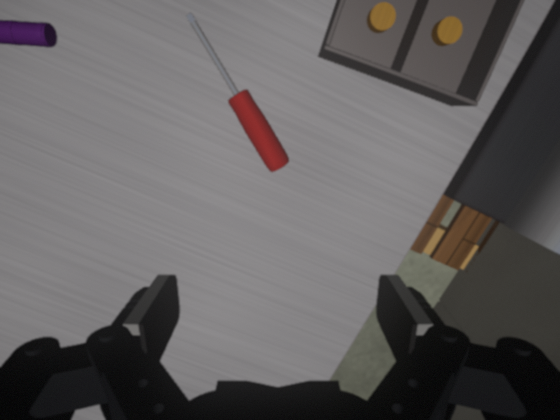

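The top view shows the rack (px 292–412, 178–242) holding, from left to right, tube, spool, roller and shaft. The bed is at px 107–228, 185–252, with the black stop at its far-left (+y) end. The plan is tube to +108, spool to +36, roller to -36 and shaft to -108. Next I'll look at enlarged crops.

```bash
python3 - <<'E'
import cv2
t=cv2.imread('pics/top0.png'); s=cv2.imread('pics/scene0.png')
def crop(im,x0,y0,x1,y1,f,n):
    c=cv2.resize(im[y0:y1,x0:x1],None,fx=f,fy=f,interpolation=cv2.INTER_CUBIC)
    for x in range((x0+9)//10*10,x1,10):
        cv2.line(c,((x-x0)*f,0),((x-x0)*f,6 if x%50 else 16),(0,0,255),1)
        if x%20==0: cv2.putText(c,str(x),((x-x0)*f,26),0,.4,(0,0,255),1)
    for y in range((y0+9)//10*10,y1,10):
        cv2.line(c,(0,(y-y0)*f),(6,(y-y0)*f),(0,0,255),1)
        if y%20==0: cv2.putText(c,str(y),(8,(y-y0)*f+4),0,.4,(0,0,255),1)
    cv2.imwrite(n,c)
crop(t,285,165,420,250,5,'pics/c1.png')
crop(t,100,178,235,258,5,'pics/c2.png')
crop(s,150,225,305,375,4,'pics/c3.png')
crop(s,260,125,365,218,6,'pics/c4.png')
E
```

```text
(no output)
```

View pics/c1.png

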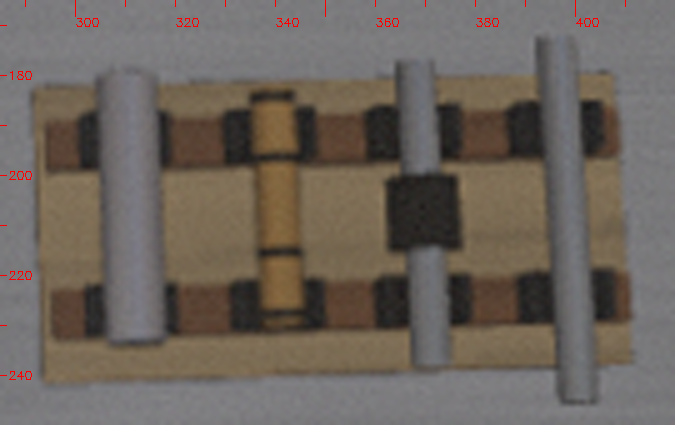

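View pics/c2.png

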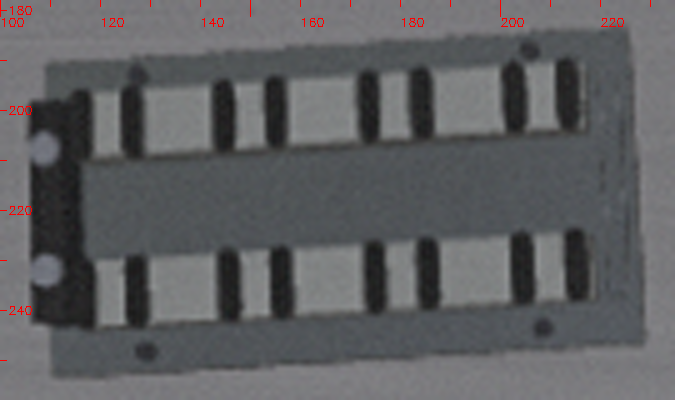

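View pics/c3.png

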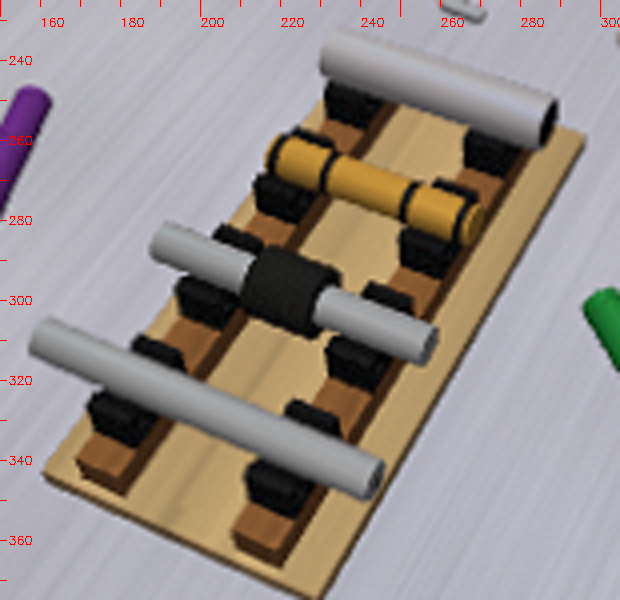

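View pics/c4.png

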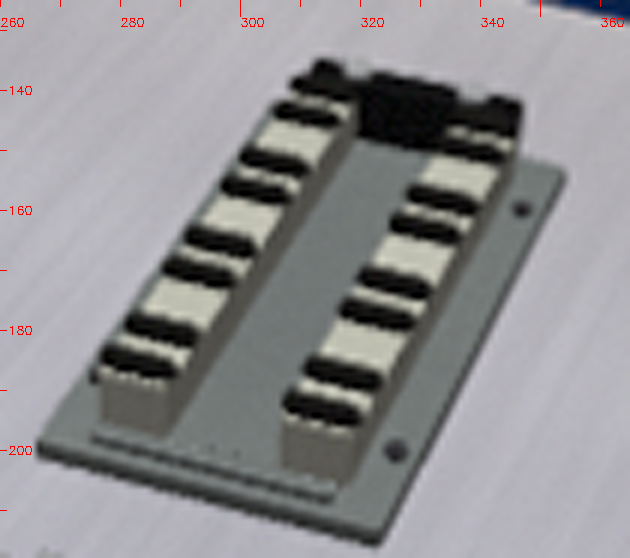

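```bash
cat >> h.py <<'E'
from scipy.spatial.transform import Rotation as Rn
def load(tag): return pickle.load(open(f'pics/{tag}.pkl','rb'))
def ext(c):
    """world_from_cam R,t"""
    if 'R' in c: return c['R'].T, -c['R'].T@c['t']
    T=c['tool_from_camera']; s=c['state']; R=Rn.from_quat(s['ee_rot']).as_matrix()
    return R@T[:3,:3], R@T[:3,3]+s['tcp_pos']
def ray(c,uv):
    K=c['intrinsics']; k1=c['k1']
    uv=np.atleast_2d(np.asarray(uv,float))
    p=cv2.undistortPoints(uv[:,None,:],K,np.array([k1,0,0,0.]))[:,0]
    return np.c_[p,np.ones(len(p))]
def tri(c1,u1,c2,u2):
    out=[]
    for a,b in zip(u1,u2):
        R1,o1=ext(c1);R2,o2=ext(c2)
        d1=R1@ray(c1,a)[0]; d2=R2@ray(c2,b)[0]
        A=np.c_[d1,-d2]; x=np.linalg.lstsq(A,o2-o1,rcond=None)[0]
        p,q=o1+x[0]*d1,o2+x[1]*d2; out.append(np.r_[(p+q)/2,np.linalg.norm(p-q)])
    return np.array(out)
def atz(c,uv,z):
    R,o=ext(c); d=ray(c,uv)@R.T; return o+d*((z-o[2])/d[:,2])[:,None]
def cloud(c):
    z=c['range_z']; h,w=z.shape; v,u=np.mgrid[:h,:w]
    r=ray(c,np.c_[u.ravel(),v.ravel()])*z.reshape(-1,1); R,o=ext(c)
    P=r@R.T+o; P[z.ravel()<=0]=np.nan; return P.reshape(h,w,3)
E
python3 - <<'E'
from h import *
np.set_printoptions(precision=4,suppress=True)
t=load('top0');s=load('scene0')
names=['tube','spool','roller','shaft']
tt=np.array([[[126,69],[135,343]],[[272,91],[282,327]],[[415,60],[430,367]],[[556,36],[579,403]]])/5+[285,165]
ss=np.array([[[547,120],[328,50]],[[474,225],[277,152]],[[428,342],[160,244]],[[373,480],[40,337]]])/4+[150,225]
for n,a,b in zip(names,tt,ss):
    p=tri(t,a,s,b); d=p[0]-p[1]
    print(n,p,'mid',p[:,:3].mean(0),'len',np.linalg.norm(d[:3]),'yaw',np.arctan2(d[1],d[0]))
# bed: ribs ends centre at mid z; use outer pts. rib centre picks in top (rail far row, near row)
far=np.array([[83,125],[131,122],[223,115],[275,110],[369,106],[421,102],[513,97],[567,95]])/5+[100,178]
near=np.array([[86,293],[136,290],[229,284],[281,282],[374,277],[428,273],[521,267],[576,265]])/5+[100,178]
sf=np.array([[472,149],[442,200],[424,227],[394,283],[376,313],[342,373],[322,408]])/6+[260,125]
sn=np.array([[307,114],[273,162],[256,190],[220,242],[200,272],[160,329],[139,363]])/6+[260,125]
print('far',tri(t,far[1:],s,sf));print('near',tri(t,near[1:],s,sn))
F=atz(t,far,.05)[:,:2];N=atz(t,near,.05)[:,:2]
M=(F+N)/2; pl=(M[0::2]+M[1::2])/2; print('places',pl, np.diff(pl,axis=0), 'yaw',[np.arctan2(*(F[i]-N[i])[::-1]) for i in range(8)])
d=pl[0]-pl[3]; print('bed y dir yaw',np.arctan2(-d[0],d[1]),np.linalg.norm(d), pl.mean(0))
for nm,c in(('top',t),('scene',s)):
    P=cloud(c)
    m=(P[...,2]>.055)&(P[...,0]>.35)&(P[...,0]<.75)&(P[...,1]<-0.0)&(P[...,1]>-.4)&(P[...,2]<.12)
    l,lab,st,_=cv2.connectedComponentsWithStats(m.astype(np.uint8))
    for i in range(1,l):
        if st[i,4]>60:
            q=P[lab==i]; print(nm,st[i],q.mean(0),np.percentile(q[:,2],[50,90,98]),q[:,0].min(),q[:,0].max(),q[:,1].min(),q[:,1].max())
E
```

```text
tube [[ 0.5548 -0.1285  0.0626  0.0021]
 [ 0.4225 -0.1304  0.0586  0.0026]] mid [ 0.4886 -0.1294  0.0606] len 0.13239735183900433 yaw 0.014395287675676521
spool [[ 0.5469 -0.2003  0.0523  0.0051]
 [ 0.4315 -0.2016  0.0514  0.0061]] mid [ 0.4892 -0.2009  0.0518] len 0.11540802399255407 yaw 0.01145187337067651
roller [[ 0.5609 -0.272   0.0545  0.0031]
 [ 0.4105 -0.2752  0.0477  0.0033]] mid [ 0.4857 -0.2736  0.0511] len 0.15064086859849826 yaw 0.021871745590044924
shaft [[ 0.5731 -0.3443  0.0529  0.0024]
 [ 0.3923 -0.3477  0.0501  0.0047]] mid [ 0.4827 -0.346   0.0515] len 0.180851012211251 yaw 0.019037565738574506
far [[0.505  0.325  0.042  0.0071]
 [0.5075 0.2784 0.0416 0.0056]
 [0.509  0.2517 0.0435 0.0044]
 [0.5114 0.2055 0.0423 0.0057]
 [0.513  0.1796 0.0434 0.0054]
 [0.5153 0.1345 0.0424 0.0052]
 [0.5164 0.1081 0.0425 0.006 ]]
near [[0.4212 0.3195 0.0425 0.0058]
 [0.4236 0.2729 0.0427 0.0047]
 [0.4251 0.2475 0.0422 0.0059]
 [0.4273 0.2017 0.0419 0.0054]
 [0.4292 0.1752 0.0427 0.0056]
 [0.4314 0.1296 0.0423 0.0043]
 [0.4329 0.1033 0.0422 0.0059]]
places [[0.4586 0.3307]
 [0.4632 0
[... 983 characters left out ...]
15833383879567 0.5454203139567767 -0.21672709421818923 -0.1824473498533635
scene [230 231  60  31 818] [ 0.4948 -0.135   0.069 ] [0.0706 0.0749 0.076 ] 0.4254162749512177 0.5565770756570767 -0.1515059163360712 -0.11356411774632547
scene [216 258  55  27 533] [ 0.4937 -0.2041  0.062 ] [0.0628 0.0653 0.0664] 0.43239282230243736 0.5500854532824113 -0.21353367271470725 -0.18475056334683343
scene [187 281  73  33 807] [ 0.4913 -0.2763  0.0623] [0.0616 0.069  0.0706] 0.4122290622465297 0.5628185474314997 -0.29156406879723934 -0.2564678502091847
scene [157 305  89  44 878] [ 0.4895 -0.3472  0.0597] [0.0601 0.062  0.063 ] 0.39504114730688006 0.575514727816773 -0.3561242799542105 -0.33509967824967235
```

The two views agree to about 5 mm. Heights, lengths and rib spacing match the text. I'll move above the rack and refine with the wrist camera.

Emit:
{"name": "move_arm", "arguments": {
  "deltas": [
    [20,34,3,0,0,-0.08,60],
    [20,34,3,0,0,-0.08,60],
    [20,34,3,0,0,-0.08,60],
    [20,34,3,0,0,-0.08,60],
    [20,34,3,0,0,-0.08,60]
  ],
  "squeeze": 40
}}

```text
time_s: 0.65
tcp_pos: [0.3541, -0.3997, 0.2462]
ee_rot: [0.712, -0.702, -0.0, -0.0]
wrist_force: [0.7, 0.1, 0.4]
width: 0.0599
```

Emit:
{"name": "move_arm", "arguments": {
  "deltas": [
    [22,34,0,0,0,0,60],
    [22,34,0,0,0,0,60],
    [22,34,0,0,0,0,60],
    [22,34,0,0,0,0,60],
    [22,30,0,0,0,0,60]
  ]
}}

```text
time_s: 1.15
tcp_pos: [0.4642, -0.2333, 0.2463]
ee_rot: [0.714, -0.701, -0.0, -0.0]
wrist_force: [-0.0, -0.0, 0.2]
width: 0.0602
```

Emit:
{"name": "move_arm", "arguments": {
  "deltas": [
    [0,0,0,0,0,0,60],
    [0,0,0,0,0,0,60]
  ]
}}

```text
time_s: 1.35
tcp_pos: [0.4638, -0.2346, 0.2461]
ee_rot: [0.714, -0.7, -0.0, 0.0]
wrist_force: [0.2, -0.3, 0.6]
width: 0.0599
```

```bash
python3 - <<'E'
from h import *
grab('wrist','w1'); print(sense())
E
```

```text
{'time_s': 1.4, 'qpos': array([ 0.50383955,  0.22616866, -0.15001785,  1.82220593,  0.03827321,
        1.09664102, -1.21296675]), 'joint_velocities': array([ 0.01941404, -0.00365877,  0.01712892, -0.00083168, -0.00013738,
        0.00148612,  0.00185327]), 'tau': array([-1.41732059e+00, -4.61438119e+01, -1.69164732e+00, -2.95416802e+01,
       -1.36045204e-01, -2.85875285e-02, -4.00201057e-02]), 'tcp_pos': array([ 0.46309794, -0.2357162 ,  0.24604606]), 'ee_rot': array([ 7.13353200e-01, -7.00804560e-01, -1.98185743e-04,  3.77290469e-04]), 'wrist_force': array([-0.97035655, -0.45952675, -0.05231693]), 'moment': array([-0.0582589 ,  0.03288977,  0.01055097]), 'width': 0.060107746179238725}
```

View pics/w1.png

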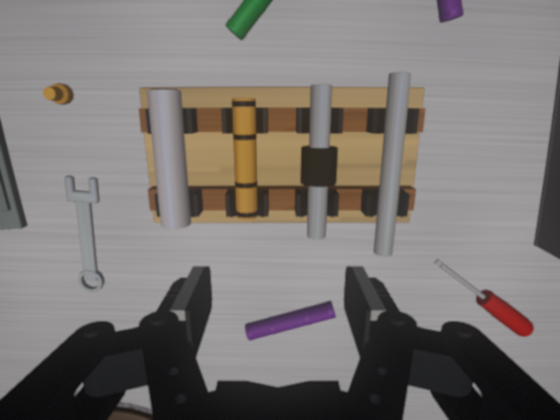

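The wrist view shows the tube (165, 160), spool (245, 157), roller (319, 160) and shaft (392, 165), from left to right. I'll measure all four from the depth image and from the pixel ends.

```bash
python3 - <<'E'
from h import *
np.set_printoptions(precision=4,suppress=True)
c=load('w1'); P=cloud(c)
m=(P[...,2]>.055)&(P[...,2]<.12); m[270:]=False
l,lab,st,_=cv2.connectedComponentsWithStats(m.astype(np.uint8))
for i in range(1,l):
    if st[i,4]>150:
        q=P[lab==i]; 
        tp=q[q[:,2]>np.percentile(q[:,2],60)]
        xs=np.percentile(q[:,0],[.5,99.5])
        k=np.polyfit(tp[:,0],tp[:,1],1); 
        print(st[i],'xmid',xs.mean(),'len',np.ptp(xs),'ymid',np.polyval(k,xs.mean()),'yaw',k[0],'ztop',np.percentile(q[:,2],[50,80,95]), 'y from bbox', [q[abs(q[:,0]-xs.mean())<.01][:,1].min(),q[abs(q[:,0]-xs.mean())<.01][:,1].max()])
# triangulate wrist vs top ends
t=load('top0')
tt=np.array([[[126,69],[135,343]],[[272,91],[282,327]],[[415,60],[430,367]],[[556,36],[579,403]]])/5+[285,165]
ww=np.array([[[166,91],[175,227]],[[244,99],[247,214]],[[320,85],[317,238]],[[399,74],[384,254]]],float)
for a,b in zip(tt,ww):
    p=tri(t,a,c,b); print(p, p[:,:3].mean(0))
E
```

```text
[ 375   72   36  184 3356] xmid 0.48299051257410314 len 0.1774495410491138 ymid -0.34492922453100294 yaw 0.019540325975873 ztop [0.0601 0.0613 0.0621] y from bbox [np.float64(-0.35417180939621645), np.float64(-0.33484561429362103)]
[ 300   84   38  156 3560] xmid 0.485210634645065 len 0.14873335765246876 ymid -0.2728531231631085 yaw 0.01934468244967238 ztop [0.0612 0.067  0.0695] y from bbox [np.float64(-0.2911433495020956), np.float64(-0.2559117914800183)]
[ 147   89   44  141 4426] xmid 0.4878110020397584 len 0.12911396955321253 ymid -0.12968283313898515 yaw 0.01892454032826765 ztop [0.0713 0.0731 0.0739] y from bbox [np.float64(-0.14411992484519143), np.float64(-0.11450689447137144)]
[ 231   98   27  122 2625] xmid 0.48858952716852766 len 0.11488035836669946 ymid -0.2013750959847882 yaw 0.022708576426873805 ztop [0.0625 0.0637 0.0646] y from bbox [np.float64(-0.21158783981727694), np.float64(-0.1909922945409208)]
[[ 0.5528 -0.1299  0.0598  0.0034]
 [ 0.421  -0.1308  0.0626  0.0004]] [ 0.4869 -0.1304  0.0612]
[[ 0.545  -0.2012  0.0532  0.0009]
 [ 0.4301 -0.2035  0.0458  0.0022]] [ 0.4876 -0.2023  0.0495]
[[ 0.5583 -0.2703  0.0635  0.0011]
 [ 0.4087 -0.2756  0.0539  0.0014]] [ 0.4835 -0.2729  0.0587]
[[ 0.5706 -0.3423  0.0586  0.002 ]
 [ 0.3906 -0.3493  0.0517  0.0007]] [ 0.4806 -0.3458  0.0552]
```

Emit:
{"name": "move_arm", "arguments": {
  "deltas": [
    [6,26,0,0,0,0,55],
    [6,27,0,0,0,0,55],
    [6,27,0,0,0,0,55],
    [6,26,-20,0,0,0,55],
    [0,0,-40,0,0,0,55]
  ]
}}

```text
time_s: 1.9
tcp_pos: [0.4901, -0.1274, 0.1883]
ee_rot: [0.714, -0.7, 0.003, -0.002]
wrist_force: [0.5, -0.6, -0.9]
width: 0.0548
```

Emit:
{"name": "move_arm", "arguments": {
  "deltas": [
    [0,0,-40,0,0,0,55],
    [0,0,-40,0,0,0,55],
    [0,0,0,0,0,0,55],
    [0,0,0,0,0,0,55]
  ]
}}

```text
time_s: 2.3
tcp_pos: [0.4872, -0.1303, 0.1066]
ee_rot: [0.713, -0.701, -0.001, 0.001]
wrist_force: [0.7, 0.0, -0.2]
width: 0.0551
```

Emit:
{"name": "move_arm", "arguments": {
  "deltas": [
    [0,0.5,-20,0,0,0,55],
    [0,0,-20,0,0,0,55],
    [0,0,-20,0,0,0,55],
    [0,0,0,0,0,0,45],
    [0,0,0,0,0,0,36]
  ]
}}

```text
time_s: 2.8
tcp_pos: [0.4887, -0.1294, 0.0482]
ee_rot: [0.713, -0.701, 0.001, -0.0]
wrist_force: [-0.5, 0.5, -0.4]
width: 0.0362
```

```bash
python3 - <<'E'
from h import *
grab('wrist','w2'); s=sense(); print(s['tcp_pos'],s['wrist_force'],s['width'])
E
```

```text
[ 0.48898003 -0.12940156  0.04837757] [-0.30858007 -0.63002006 -0.54819928] 0.036168242382654515
```

View pics/w2.png

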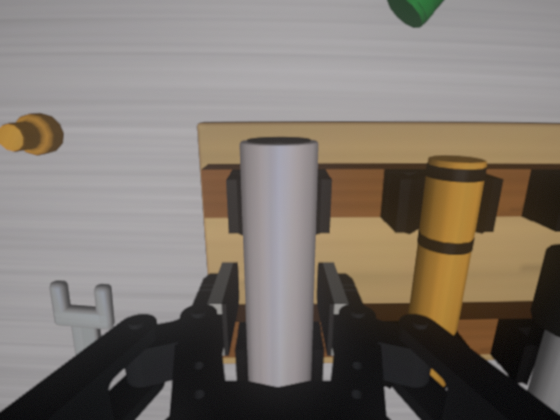

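The tube sits centred between the pads (230 and 325 px). Closing on it now.

Emit:
{"name": "move_arm", "arguments": {
  "deltas": [
    [0,0,0,0,0,0,25],
    [0,0,0,0,0,0,25],
    [0,0,0,0,0,0,25],
    [0,0,10,0,0,0,25],
    [0,0,20,0,0,0,25]
  ],
  "squeeze": 50
}}

```text
time_s: 3.35
tcp_pos: [0.4869, -0.1286, 0.0769]
ee_rot: [0.713, -0.701, -0.001, 0.0]
wrist_force: [0.1, -0.1, -2.0]
width: 0.0282
```

Emit:
{"name": "move_arm", "arguments": {
  "deltas": [
    [0,0,30,0,0,0,25],
    [0,0,30,0,0,0,25],
    [0,0,10,0,0,0,25],
    [0,0,0,0,0,0,25]
  ]
}}

```text
time_s: 3.75
tcp_pos: [0.4886, -0.1289, 0.1483]
ee_rot: [0.713, -0.701, 0.002, -0.001]
wrist_force: [-0.5, -0.4, -2.1]
width: 0.0283
```

```bash
python3 - <<'E'
from h import *
grab('wrist','w3'); s=sense(); print(s['tcp_pos'],s['wrist_force'],s['width'])
E
```

```text
[ 0.48770037 -0.12879966  0.14680584] [ 0.15663018  1.00962606 -1.75419545] 0.02861010762622286
```

View pics/w3.png

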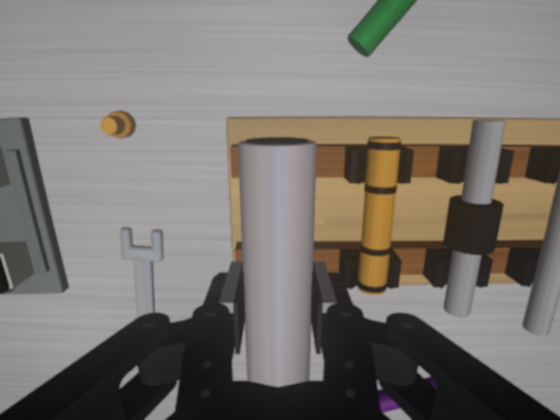

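The tube is held and level. Moving to above the bed.

Emit:
{"name": "move_arm", "arguments": {
  "deltas": [
    [-2,30,10,0,0,0.01,25],
    [-2,35,10,0,0,0.01,25],
    [-2,35,10,0,0,0.01,25],
    [-2,35,10,0,0,0.007,25],
    [-2,35,10,0,0,0,25]
  ]
}}

```text
time_s: 4.3
tcp_pos: [0.4763, 0.0425, 0.195]
ee_rot: [0.726, -0.687, -0.001, 0.001]
wrist_force: [1.3, -0.5, -2.2]
width: 0.0283
```

Emit:
{"name": "move_arm", "arguments": {
  "deltas": [
    [-2,35,10,0,0,0,25],
    [-2,35,0,0,0,0,25],
    [-2,35,0,0,0,0,25],
    [-2,35,0,0,0,0,25],
    [-2,35,0,0,0,0,25]
  ]
}}

```text
time_s: 4.8
tcp_pos: [0.4665, 0.2172, 0.2045]
ee_rot: [0.726, -0.687, -0.001, 0.001]
wrist_force: [-0.0, 0.1, -1.8]
width: 0.0285
```

Emit:
{"name": "move_arm", "arguments": {
  "deltas": [
    [0,0,0,0,0,0,25],
    [0,0,0,0,0,0,25]
  ]
}}

```text
time_s: 5.0
tcp_pos: [0.4665, 0.2165, 0.2046]
ee_rot: [0.727, -0.687, -0.001, 0.001]
wrist_force: [-0.1, 0.2, -1.4]
width: 0.0285
```

```bash
python3 - <<'E'
from h import *
c=grab('wrist','w4'); s=sense(); print(s['tcp_pos'],s['ee_rot'],s['wrist_force'],s['width'])
cv2.imwrite('pics/w4b.png',cv2.resize(c['img'],(784,588),interpolation=cv2.INTER_CUBIC))
E
```

```text
[0.4669267  0.21541952 0.20478698] [ 7.26330723e-01 -6.87343849e-01 -3.91478924e-04  1.40028684e-03] [ 0.62815676 -0.66824051 -2.27802729] 0.028377293454361678
```

View pics/w4b.png

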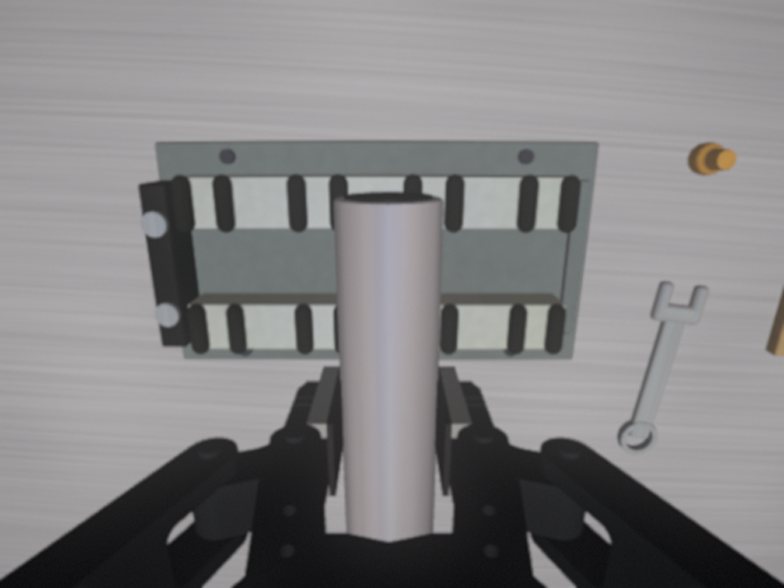

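The wrist view shows the bed under the tube, with the stop at left (165, 265). The far ribs are at x = 182, 223, 297, 455, 527 and 569 in the enlarged picture, and the near ribs at 200, 236, 304, 450, 517 and 555.

```bash
python3 - <<'E'
from h import *
np.set_printoptions(precision=4,suppress=True)
c=load('w4'); t=load('top0')
f=np.array([[182,203],[223,203],[297,203],[455,204],[527,204],[569,204]])/1.4
n=np.array([[200,329],[236,329],[304,329],[450,329],[517,329],[555,329]])/1.4
idx=[0,1,2,5,6,7]
far=np.array([[83,125],[131,122],[223,115],[275,110],[369,106],[421,102],[513,97],[567,95]])/5+[100,178]
near=np.array([[86,293],[136,290],[229,284],[281,282],[374,277],[428,273],[521,267],[576,265]])/5+[100,178]
print(tri(t,far[idx],c,f)); print(tri(t,near[idx],c,n))
by=np.array([-108+216-0,0]) 
yb=np.array([121,95,49,-49,-95,-121])/1e3
for z in(.046,.05):
    F=atz(c,f,z);N=atz(c,n,z)
    W=np.r_[F,N][:,:2]; B=np.r_[np.c_[np.full(6,.042),yb],np.c_[np.full(6,-.042),yb]]
    A=np.zeros((24,4)); A[0::2]=np.c_[B[:,0],-B[:,1],np.ones(12),np.zeros(12)]; A[1::2]=np.c_[B[:,1],B[:,0],np.zeros(12),np.ones(12)]
    k=np.linalg.lstsq(A,W.ravel(),rcond=None)[0]; r=(A@k-W.ravel()).reshape(-1,2)
    print(z,'scale',np.hypot(*k[:2]),'yaw',np.arctan2(k[1],k[0]),'org',k[2:],'rms',r.std(0))
    a=np.arctan2(k[1],k[0])
    for y in(.108,.036,-.036,-.108): print(y,k[2]-y*np.sin(a),k[3]+y*np.cos(a))
P=cloud(c)
print([P[int(v),int(u)] for u,v in f],[P[int(v),int(u)] for u,v in n])
# stop top
for u,v in ((165,265),(150,200),(175,330)): print('stop',P[int(v/1.4),int(u/1.4)])
E
```

```text
[[0.5014 0.3499 0.0385 0.0025]
 [0.5027 0.3254 0.0356 0.0007]
 [0.5055 0.2777 0.038  0.0003]
 [0.5109 0.1782 0.0427 0.0006]
 [0.5134 0.1329 0.0423 0.001 ]
 [0.5147 0.1063 0.0419 0.0018]]
[[0.4172 0.3435 0.0416 0.    ]
 [0.4187 0.3185 0.0416 0.0003]
 [0.4216 0.272  0.0419 0.0003]
 [0.427  0.1734 0.0422 0.0009]
 [0.4298 0.128  0.043  0.001 ]
 [0.4308 0.1015 0.0417 0.0009]]
0.046 scale 0.9932416109881989 yaw 0.05626809679328154 org [0.4675 0.2251] rms [0.0002 0.0005]
0.108 0.4614652874282223 0.33296000683587956
0.036 0.4655144529315494 0.26107395632031244
-0.036 0.46956361843487654 0.18918790580474532
-0.108 0.47361278393820366 0.11730185528917822
0.05 scale 0.9800208077178703 yaw 0.05626809679328174 org [0.4685 0.2251] rms [0.0002 0.0005]
0.108 0.46247182149368393 0.33291693495649843
0.036 0.46652098699701106 0.26103088444093137
-0.036 0.4705701525003382 0.18914483392536424
-0.108 0.4746193180036653 0.11725878340979715
[array([0.5032, 0.3466, 0.0493]), array([0.5046, 0.3211, 0.05  ]), array([0.507 , 0.2757, 0.0496]), array([0.5124, 0.179 , 0.049 ]), array([0.5152, 0.1355, 0.0503]), array([0.5168, 0.1097, 0.0506])] [array([0.4202, 0.3414, 0.0487]), array([0.4216, 0.3169, 0.0489]), array([0.4245, 0.271 , 0.0494]), array([0.4304, 0.1748, 0.0505]), array([0.4321, 0.1296, 0.0483]), array([0.4337, 0.1043, 0.0487])]
stop [0.4623 0.3631 0.045 ]
stop [0.5044 0.3681 0.0461]
stop [0.4178 0.3591 0.0453]
```

Emit:
{"name": "move_arm", "arguments": {
  "deltas": [
    [-2,30,0,0,0,0,25],
    [-2,30,0,0,0,0,25],
    [-2,30,-10,0,0,0,25],
    [0,26,-30,0,0,0,25],
    [0,0,-40,0,0,0,25]
  ]
}}

```text
time_s: 5.55
tcp_pos: [0.4622, 0.3358, 0.1266]
ee_rot: [0.727, -0.687, -0.0, -0.003]
wrist_force: [0.6, 0.5, -1.2]
width: 0.0283
```

Emit:
{"name": "move_arm", "arguments": {
  "deltas": [
    [0,0,-30,0,0,0,25],
    [0,0,-15,0,0,0,25],
    [0,0,-10,0,0,0,25],
    [0,0,0,0,0,0,25],
    [0,0,0,0,0,0,25]
  ]
}}

```text
time_s: 6.05
tcp_pos: [0.4624, 0.3324, 0.0724]
ee_rot: [0.726, -0.688, 0.0, -0.001]
wrist_force: [0.4, 0.1, -2.6]
width: 0.0283
```

```bash
python3 - <<'E'
from h import *
c=grab('wrist','w5'); c2=grab('scene','s5'); s=sense(); print(s['tcp_pos'],s['ee_rot'],s['wrist_force'],s['width'])
a=cv2.resize(c['img'],(560,420)); b=cv2.resize(c2['img'][90:230,240:400],(480,420),interpolation=cv2.INTER_CUBIC)
cv2.imwrite('pics/w5b.png',cv2.resize(np.hstack([a,b]),(800,323)))
E
```

```text
[0.46247183 0.33273742 0.07277678] [ 7.26076777e-01 -6.87612499e-01  2.71265289e-04 -1.22114897e-03] [ 0.08400419  0.60670532 -3.20221476] 0.02812115452023805
```

View pics/w5b.png

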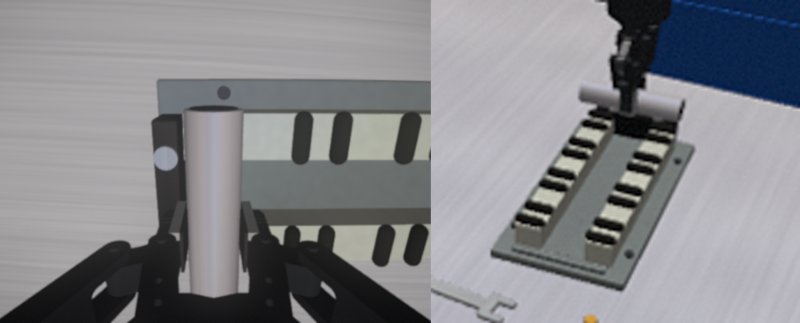

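The tube is over the place beside the stop. Lowering it.

Emit:
{"name": "move_arm", "arguments": {
  "deltas": [
    [-2,-0.5,-10,0,0,0,25],
    [0,0,-8,0,0,0,25],
    [0,0,-2,0,0,0,25],
    [0,0,-1,0,0,0,25],
    [0,0,0,0,0,0,25]
  ]
}}

```text
time_s: 6.65
tcp_pos: [0.4595, 0.3323, 0.0503]
ee_rot: [0.726, -0.687, -0.0, -0.0]
wrist_force: [-0.6, 2.3, -1.0]
width: 0.028
```

Emit:
{"name": "move_arm", "arguments": {
  "deltas": [
    [0,0,-1,0,0,0,25],
    [0,0,0,0,0,0,25]
  ]
}}

```text
time_s: 6.85
tcp_pos: [0.4596, 0.3327, 0.05]
ee_rot: [0.726, -0.687, -0.0, -0.001]
wrist_force: [-0.7, 2.1, 4.0]
width: 0.0283
```

```bash
python3 - <<'E'
from h import *
c=grab('wrist','w6'); s=sense(); print(s['tcp_pos'],s['ee_rot'],s['wrist_force'],s['width'])
E
```

```text
[0.4596253  0.33268713 0.04997148] [ 7.26341402e-01 -6.87333707e-01 -1.97053546e-04 -7.10089533e-04] [-2.08523502  2.09817106  4.96995345] 0.028518660653528923
```

View pics/w6.png

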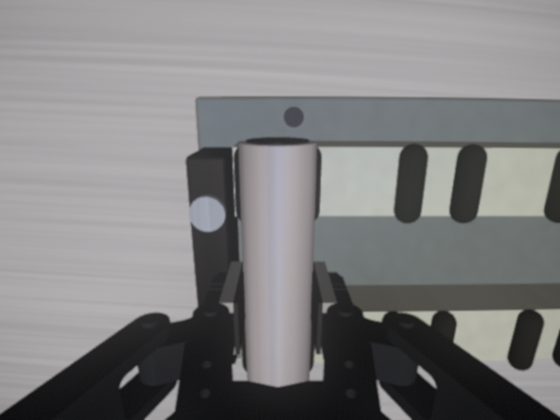

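The tube is between the ribs (far ribs visible at 238 and 317 px) and takes load. Releasing gently.

Emit:
{"name": "move_arm", "arguments": {
  "deltas": [
    [0,0,0,0,0,0,34],
    [0,0,0,0,0,0,38],
    [0,0,0,0,0,0,42],
    [0,0,10,0,0,0,46],
    [0,0,15,0,0,0,46]
  ]
}}

```text
time_s: 7.4
tcp_pos: [0.4591, 0.3313, 0.0744]
ee_rot: [0.726, -0.687, -0.0, 0.001]
wrist_force: [0.2, 0.8, -0.3]
width: 0.0458
```

Emit:
{"name": "move_arm", "arguments": {
  "deltas": [
    [0,0,25,0,0,0,50],
    [2,-15,35,0,0,0,50],
    [2,-35,35,0,0,0,50],
    [2,-35,30,0,0,0,50],
    [2,-35,5,0,0,0,50]
  ]
}}

```text
time_s: 7.9
tcp_pos: [0.4692, 0.2119, 0.2094]
ee_rot: [0.726, -0.687, 0.001, -0.003]
wrist_force: [1.2, -0.2, -0.6]
width: 0.0501
```

```bash
python3 - <<'E'
from h import *
c=grab('wrist','w7'); s=sense(); print(s['tcp_pos'],s['ee_rot'],s['wrist_force'],s['width'])
P=cloud(c); m=(P[...,2]>.058)&(P[...,2]<.12); m[300:]=False
l,lab,st,_=cv2.connectedComponentsWithStats(m.astype(np.uint8))
for i in range(1,l):
    if st[i,4]>150:
        q=P[lab==i]; tp=q[q[:,2]>np.percentile(q[:,2],60)]; xs=np.percentile(q[:,0],[.5,99.5]);k=np.polyfit(tp[:,0],tp[:,1],1)
        print(st[i],xs.mean(),np.polyval(k,xs.mean()),k[0],np.percentile(q[:,2],95))
E
```

```text
[0.469799   0.20471083 0.2082557 ] [ 0.72435523 -0.68942081  0.00271527 -0.00103844] [ 0.01837141 -5.29228178 -1.47440453] 0.050308227618488195
[ 115  126   52  150 5207] 0.4594816076403362 0.3330179664255919 0.055222056987525706 0.07512946328906027
```

View pics/w7.png

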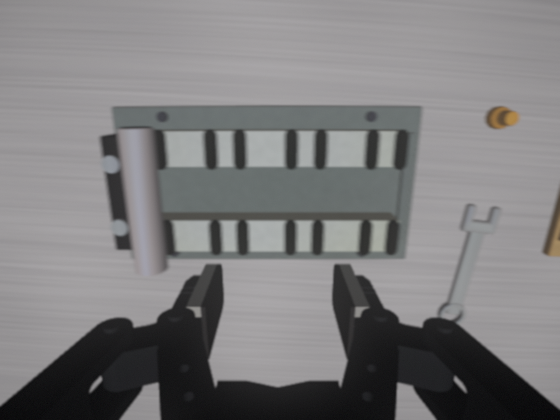

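The tube lies on its ribs at the right height and yaw. Going for the spool.

Emit:
{"name": "move_arm", "arguments": {
  "deltas": [
    [2,-30,0,0,0,-0.01,46],
    [2,-35,0,0,0,-0.01,46],
    [2,-35,0,0,0,-0.01,46],
    [2,-35,0,0,0,-0.007,46],
    [2,-35,0,0,0,0,46]
  ]
}}

```text
time_s: 8.45
tcp_pos: [0.4776, 0.0406, 0.2055]
ee_rot: [0.713, -0.701, 0.0, -0.001]
wrist_force: [0.1, 0.1, -0.2]
width: 0.0459
```

Emit:
{"name": "move_arm", "arguments": {
  "deltas": [
    [2,-35,0,0,0,0,46],
    [2,-35,0,0,0,0,46],
    [2,-35,0,0,0,0,46],
    [2,-35,0,0,0,0,46],
    [0,-35,0,0,0,0,46]
  ]
}}

```text
time_s: 8.95
tcp_pos: [0.4858, -0.1344, 0.2055]
ee_rot: [0.713, -0.701, 0.001, -0.0]
wrist_force: [1.1, 0.4, -0.1]
width: 0.046
```

Emit:
{"name": "move_arm", "arguments": {
  "deltas": [
    [0,-35,0,0,0,0,46],
    [0,-30,-20,0,0,0,46],
    [0,0,-30,0,0,0,46],
    [0,0,-30,0,0,0,46],
    [0,0,0,0,0,0,46]
  ]
}}

```text
time_s: 9.45
tcp_pos: [0.4833, -0.1975, 0.1219]
ee_rot: [0.713, -0.701, -0.003, 0.001]
wrist_force: [0.3, 0.7, 0.3]
width: 0.0459
```

Emit:
{"name": "move_arm", "arguments": {
  "deltas": [
    [0,0,0,0,0,0,46]
  ]
}}

```text
time_s: 9.55
tcp_pos: [0.4859, -0.1979, 0.1253]
ee_rot: [0.714, -0.701, -0.0, -0.0]
wrist_force: [0.0, 1.0, 0.8]
width: 0.0462
```

Emit:
{"name": "move_arm", "arguments": {
  "deltas": [
    [2,-3,-25,0,0,0,46],
    [0,0,-25,0,0,0,46],
    [0,0,-25,0,0,0,46],
    [0,0,-12,0,0,0,46],
    [0,0,0,0,0,0,34]
  ]
}}

```text
time_s: 10.05
tcp_pos: [0.4877, -0.201, 0.0374]
ee_rot: [0.714, -0.701, -0.0, 0.0]
wrist_force: [-0.1, 0.2, 0.2]
width: 0.0346
```

```bash
python3 - <<'E'
from h import *
c=grab('wrist','w8'); s=sense(); print(s['tcp_pos'],s['ee_rot'],s['wrist_force'],s['width'])
E
```

```text
[ 0.4882691  -0.20122957  0.03828597] [ 7.13498847e-01 -7.00656311e-01  3.22889081e-04 -1.55874803e-04] [0.10252096 0.37090871 0.45639465] 0.03388255834029728
```

View pics/w8.png

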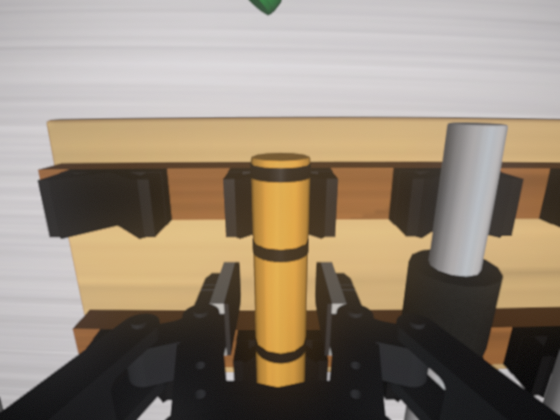

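The spool is centred between the pads. Closing and lifting.

Emit:
{"name": "move_arm", "arguments": {
  "deltas": [
    [0,0,0,0,0,0,26],
    [0,0,0,0,0,0,17],
    [0,0,0,0,0,0,17],
    [0,0,0,0,0,0,17],
    [0,0,15,0,0,0,17]
  ],
  "squeeze": 60
}}

```text
time_s: 10.6
tcp_pos: [0.4868, -0.2011, 0.0521]
ee_rot: [0.713, -0.701, -0.001, 0.0]
wrist_force: [-0.1, -0.2, -3.7]
width: 0.0198
```

Emit:
{"name": "move_arm", "arguments": {
  "deltas": [
    [0,0,30,0,0,0,17],
    [0,0,35,0,0,0,17],
    [0,0,35,0,0,0,17],
    [0,0,25,0,0,0,17],
    [0,0,0,0,0,0,17]
  ]
}}

```text
time_s: 11.1
tcp_pos: [0.4895, -0.2018, 0.1814]
ee_rot: [0.713, -0.701, 0.003, -0.001]
wrist_force: [0.2, -0.2, -4.7]
width: 0.0202
```

```bash
python3 - <<'E'
from h import *
c=grab('wrist','w9'); s=sense(); print(s['tcp_pos'],s['ee_rot'],s['wrist_force'],s['width'])
E
```

```text
[ 0.48836493 -0.2015254   0.1790484 ] [ 0.71331717 -0.70083878  0.00175229 -0.00074097] [-0.07028029 -1.11499358 -4.57363645] 0.020018677914107347
```

View pics/w9.png

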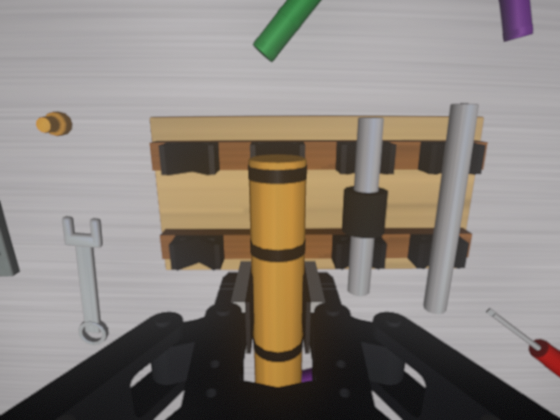

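Emit:
{"name": "move_arm", "arguments": {
  "deltas": [
    [-2,30,0,0,0,0.01,17],
    [-2,36,0,0,0,0.01,17],
    [-2,36,0,0,0,0.01,17],
    [-2,36,0,0,0,0.007,17],
    [-2,36,0,0,0,0,17]
  ]
}}

```text
time_s: 11.65
tcp_pos: [0.4761, -0.0259, 0.1757]
ee_rot: [0.726, -0.687, -0.001, 0.001]
wrist_force: [1.7, 0.3, -4.0]
width: 0.02
```

Emit:
{"name": "move_arm", "arguments": {
  "deltas": [
    [-2,36,0,0,0,0,17],
    [-2,36,0,0,0,0,17],
    [-2,36,0,0,0,0,17],
    [-2,36,0,0,0,0,17],
    [-2,36,0,0,0,0,17]
  ]
}}

```text
time_s: 12.15
tcp_pos: [0.4662, 0.1537, 0.1756]
ee_rot: [0.726, -0.687, -0.001, 0.001]
wrist_force: [0.4, -0.4, -3.2]
width: 0.0201
```

Emit:
{"name": "move_arm", "arguments": {
  "deltas": [
    [-2,36,0,0,0,0,17],
    [-2,36,0,0,0,0,17],
    [0,30,-10,0,0,0,17],
    [0,5,-25,0,0,0,17],
    [0,0,-35,0,0,0,17]
  ]
}}

```text
time_s: 12.65
tcp_pos: [0.4631, 0.2619, 0.1062]
ee_rot: [0.727, -0.686, -0.0, -0.001]
wrist_force: [0.3, 0.0, -3.8]
width: 0.0197
```

Emit:
{"name": "move_arm", "arguments": {
  "deltas": [
    [0,0,-20,0,0,0,17],
    [0,0,-10,0,0,0,17],
    [0,0,0,0,0,0,17],
    [0,0,0,0,0,0,17]
  ]
}}

```text
time_s: 13.05
tcp_pos: [0.4637, 0.2599, 0.0775]
ee_rot: [0.726, -0.687, -0.0, -0.0]
wrist_force: [1.2, -0.2, -4.1]
width: 0.0202
```

```bash
python3 - <<'E'
from h import *
c=grab('wrist','w10'); s=sense(); print(s['tcp_pos'],s['ee_rot'],s['wrist_force'],s['width'])
E
```

```text
[0.46407922 0.26008816 0.0780611 ] [ 7.26147017e-01 -6.87539186e-01  1.07192358e-04 -6.05011374e-04] [-0.167593    0.6786017  -3.34765479] 0.019838318929138808
```

View pics/w10.png

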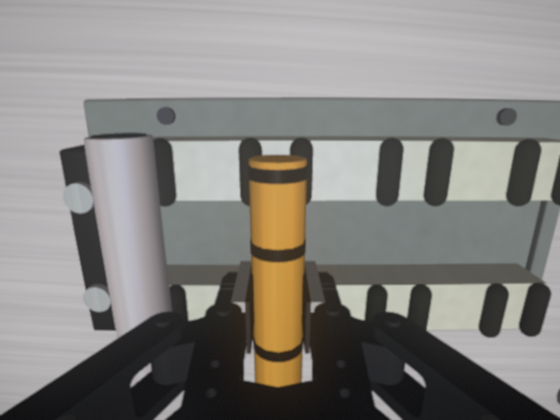

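The spool is lined up between the ribs at 250 and 301 px. Lowering.

Emit:
{"name": "move_arm", "arguments": {
  "deltas": [
    [0,0,-15,0,0,0,17],
    [0,0,-12,0,0,0,17],
    [0,0,-8,0,0,0,17],
    [0,0,-2,0,0,0,17],
    [0,0,0,0,0,0,17]
  ]
}}

```text
time_s: 13.6
tcp_pos: [0.4638, 0.2608, 0.0407]
ee_rot: [0.726, -0.687, -0.0, -0.001]
wrist_force: [-0.1, 3.7, -2.9]
width: 0.0201
```

Emit:
{"name": "move_arm", "arguments": {
  "deltas": [
    [0,0,-1,0,0,0,17],
    [0,0,0,0,0,0,17]
  ]
}}

```text
time_s: 13.8
tcp_pos: [0.4639, 0.2609, 0.0405]
ee_rot: [0.726, -0.687, -0.0, -0.001]
wrist_force: [-2.7, 3.9, 6.3]
width: 0.0199
```

Emit:
{"name": "move_arm", "arguments": {
  "deltas": [
    [0,0,0,0,0,0,24],
    [0,0,0,0,0,0,30],
    [0,0,0,0,0,0,36],
    [0,0,10,0,0,0,40],
    [0,0,20,0,0,0,44]
  ]
}}

```text
time_s: 14.3
tcp_pos: [0.4627, 0.259, 0.0689]
ee_rot: [0.726, -0.687, -0.0, 0.001]
wrist_force: [-0.7, -0.4, 0.4]
width: 0.0435
```

Emit:
{"name": "move_arm", "arguments": {
  "deltas": [
    [0,0,30,0,0,0,50],
    [2,-15,40,0,0,0,50],
    [2,-30,40,0,0,0,50],
    [2,-30,30,0,0,0,50],
    [0,0,0,0,0,0,50]
  ]
}}

```text
time_s: 14.8
tcp_pos: [0.4723, 0.1814, 0.214]
ee_rot: [0.724, -0.689, 0.003, -0.003]
wrist_force: [0.3, 0.4, -1.8]
width: 0.0501
```

```bash
cat >> h.py <<'E'
def parts(c,zmin=.057):
    P=cloud(c); m=(P[...,2]>zmin)&(P[...,2]<.12); m[290:]=False
    l,lab,st,_=cv2.connectedComponentsWithStats(m.astype(np.uint8))
    for i in range(1,l):
        if st[i,4]>150:
            q=P[lab==i]; tp=q[q[:,2]>np.percentile(q[:,2],60)]; xs=np.percentile(q[:,0],[.5,99.5]);k=np.polyfit(tp[:,0],tp[:,1],1)
            print('px',st[i][:2],'x %.4f y %.4f yaw %.3f len %.3f ztop %.4f'%(xs.mean(),np.polyval(k,xs.mean()),k[0],np.ptp(xs),np.percentile(q[:,2],95)))
E
python3 - <<'E'
from h import *
c=grab('wrist','w11'); s=sense(); print(s['tcp_pos'],s['ee_rot'],s['wrist_force'],s['width']); parts(c)
E
```

```text
[0.47110323 0.18309386 0.2119222 ] [ 0.72482264 -0.68893145  0.00153675 -0.00179602] [-0.42254824  0.18871379 -0.17315738] 0.05018169578954024
px [ 80 130] x 0.4590 y 0.3328 yaw 0.057 len 0.129 ztop 0.0751
px [173 136] x 0.4644 y 0.2615 yaw 0.055 len 0.114 ztop 0.0658
```

View pics/w11.png

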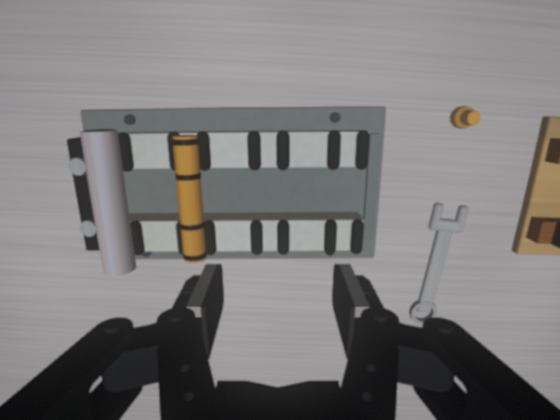

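The spool is bedded at the second place. Going for the roller.

Emit:
{"name": "move_arm", "arguments": {
  "deltas": [
    [2,-30,0,0,0,-0.01,54],
    [2,-36,0,0,0,-0.01,54],
    [2,-36,0,0,0,-0.01,54],
    [2,-36,0,0,0,-0.007,54],
    [2,-36,0,0,0,0,54]
  ]
}}

```text
time_s: 15.35
tcp_pos: [0.479, 0.0104, 0.2085]
ee_rot: [0.714, -0.7, -0.001, 0.0]
wrist_force: [-0.3, 0.6, -0.8]
width: 0.0543
```

Emit:
{"name": "move_arm", "arguments": {
  "deltas": [
    [2,-36,0,0,0,0,54],
    [2,-36,0,0,0,0,54],
    [0,-36,0,0,0,0,54],
    [0,-36,0,0,0,0,54],
    [0,-36,0,0,0,0,54]
  ]
}}

```text
time_s: 15.85
tcp_pos: [0.4833, -0.1694, 0.2084]
ee_rot: [0.714, -0.7, -0.001, 0.0]
wrist_force: [1.2, 1.0, 1.2]
width: 0.0542
```

Emit:
{"name": "move_arm", "arguments": {
  "deltas": [
    [0,-36,0,0,0,0,54],
    [0,-36,0,0,0,0,54],
    [0,-30,-20,0,0,0,54],
    [0,0,-30,0,0,0,54],
    [0,0,-30,0,0,0,54]
  ]
}}

```text
time_s: 16.35
tcp_pos: [0.4835, -0.2713, 0.1275]
ee_rot: [0.713, -0.701, -0.0, -0.0]
wrist_force: [0.5, -0.5, -0.5]
width: 0.0541
```

Emit:
{"name": "move_arm", "arguments": {
  "deltas": [
    [0,0,0,0,0,0,54],
    [0,0,0,0,0,0,54]
  ]
}}

```text
time_s: 16.55
tcp_pos: [0.4836, -0.2701, 0.1289]
ee_rot: [0.714, -0.7, -0.001, 0.0]
wrist_force: [0.6, 0.0, 0.8]
width: 0.0538
```

Emit:
{"name": "move_arm", "arguments": {
  "deltas": [
    [1.5,-3,-25,0,0,0,54],
    [0,0,-25,0,0,0,54],
    [0,0,-25,0,0,0,54],
    [0,0,-17,0,0,0,54],
    [0,0,0,0,0,0,46]
  ]
}}

```text
time_s: 17.05
tcp_pos: [0.4851, -0.2734, 0.0368]
ee_rot: [0.714, -0.7, -0.001, 0.0]
wrist_force: [-1.0, -0.7, -1.1]
width: 0.0463
```

```bash
python3 - <<'E'
from h import *
c=grab('wrist','w12'); s=sense(); print(s['tcp_pos'],s['ee_rot'],s['wrist_force'],s['width'])
E
```

```text
[ 0.48572743 -0.2738797   0.03800533] [ 7.13638198e-01 -7.00514462e-01  4.21237170e-05 -9.04664628e-05] [ 0.01599337 -0.98948137  0.39353239] 0.04574488010290398
```

View pics/w12.png

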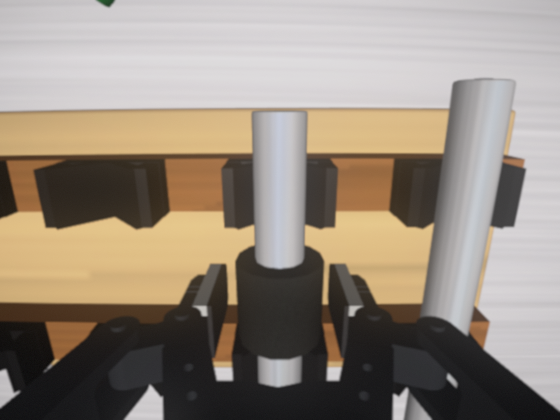

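The roller sleeve is centred between the pads. Closing and lifting.

Emit:
{"name": "move_arm", "arguments": {
  "deltas": [
    [0,0,0,0,0,0,38],
    [0,0,0,0,0,0,30],
    [0,0,0,0,0,0,30],
    [0,0,0,0,0,0,30],
    [0,0,15,0,0,0,30]
  ]
}}

```text
time_s: 17.6
tcp_pos: [0.4846, -0.2737, 0.0522]
ee_rot: [0.714, -0.701, -0.001, 0.0]
wrist_force: [-0.3, -0.4, -3.3]
width: 0.0341
```

Emit:
{"name": "move_arm", "arguments": {
  "deltas": [
    [0,0,30,0,0,0,30],
    [0,0,35,0,0,0,30],
    [0,0,35,0,0,0,30],
    [0,0,25,0,0,0,30],
    [0,0,0,0,0,0,30]
  ]
}}

```text
time_s: 18.1
tcp_pos: [0.4872, -0.2753, 0.1819]
ee_rot: [0.713, -0.701, 0.004, -0.001]
wrist_force: [0.3, -0.6, -3.3]
width: 0.034
```

```bash
python3 - <<'E'
from h import *
c=grab('wrist','w13'); s=sense(); print(s['tcp_pos'],s['ee_rot'],s['wrist_force'],s['width'])
E
```

```text
[ 0.48598119 -0.2747194   0.17939984] [ 7.13315969e-01 -7.00839137e-01  2.11640335e-03 -5.94274301e-04] [-0.14688727  0.62849669 -3.52073576] 0.03386951337072254
```

View pics/w13.png

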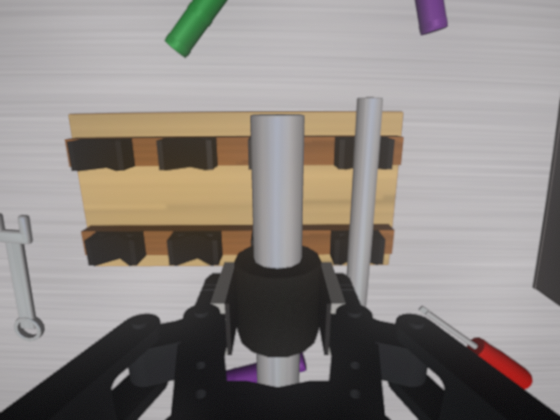

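Emit:
{"name": "move_arm", "arguments": {
  "deltas": [
    [-2,30,0,0,0,0.01,30],
    [-2,36,0,0,0,0.01,30],
    [-2,36,0,0,0,0.01,30],
    [-2,36,0,0,0,0.007,30],
    [-2,36,0,0,0,0,30]
  ]
}}

```text
time_s: 18.65
tcp_pos: [0.4737, -0.0988, 0.1758]
ee_rot: [0.726, -0.687, -0.001, 0.001]
wrist_force: [0.9, 1.3, -3.1]
width: 0.0341
```

Emit:
{"name": "move_arm", "arguments": {
  "deltas": [
    [-2,36,0,0,0,0,30],
    [-2,36,0,0,0,0,30],
    [-2,36,0,0,0,0,30],
    [0,36,0,0,0,0,30],
    [0,36,0,0,0,0,30]
  ]
}}

```text
time_s: 19.15
tcp_pos: [0.4678, 0.0809, 0.1759]
ee_rot: [0.726, -0.687, -0.001, 0.001]
wrist_force: [0.6, 0.6, -3.7]
width: 0.0342
```

Emit:
{"name": "move_arm", "arguments": {
  "deltas": [
    [0,36,0,0,0,0,30],
    [0,36,0,0,0,0,30],
    [0,30,-10,0,0,0,30],
    [0,6,-25,0,0,0,30],
    [0,0,-35,0,0,0,30]
  ]
}}

```text
time_s: 19.65
tcp_pos: [0.4689, 0.1901, 0.1065]
ee_rot: [0.727, -0.686, -0.0, -0.001]
wrist_force: [1.2, 0.2, -4.3]
width: 0.0342
```

Emit:
{"name": "move_arm", "arguments": {
  "deltas": [
    [0,0,-20,0,0,0,30],
    [0,0,-10,0,0,0,30],
    [0,0,0,0,0,0,30],
    [0,0,0,0,0,0,30]
  ]
}}

```text
time_s: 20.05
tcp_pos: [0.4692, 0.1879, 0.0775]
ee_rot: [0.726, -0.687, -0.0, -0.0]
wrist_force: [-0.4, -0.3, -3.0]
width: 0.034
```

```bash
python3 - <<'E'
from h import *
c=grab('wrist','w14'); s=sense(); print(s['tcp_pos'],s['ee_rot'],s['wrist_force'],s['width'])
E
```

```text
[0.46965519 0.18804325 0.07804588] [ 7.26166281e-01 -6.87518811e-01  2.29645707e-04 -6.03491611e-04] [-0.176225    0.22847537 -3.86201005] 0.034031592762007574
```

View pics/w14.png

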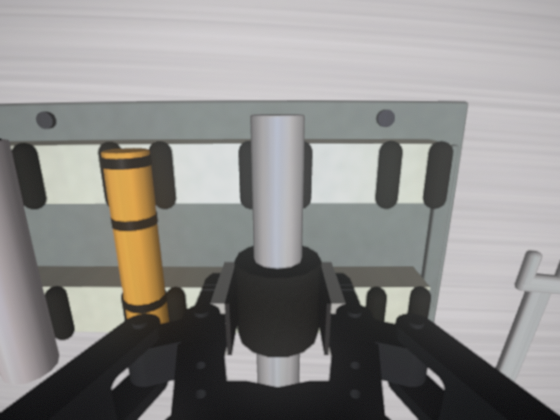

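Emit:
{"name": "move_arm", "arguments": {
  "deltas": [
    [-0.5,0.7,-15,0,0,0,30],
    [0,0,-12,0,0,0,30],
    [0,0,-8,0,0,0,30],
    [0,0,-3,0,0,0,30],
    [0,0,0,0,0,0,30]
  ]
}}

```text
time_s: 20.6
tcp_pos: [0.4688, 0.1891, 0.0404]
ee_rot: [0.726, -0.687, 0.0, -0.0]
wrist_force: [-4.6, -0.7, 9.1]
width: 0.034
```

Emit:
{"name": "move_arm", "arguments": {
  "deltas": [
    [0,0,-1,0,0,0,30],
    [0,0,0,0,0,0,30]
  ]
}}

```text
time_s: 20.8
tcp_pos: [0.4688, 0.1891, 0.0403]
ee_rot: [0.726, -0.687, 0.0, -0.0]
wrist_force: [-7.2, -1.4, 20.3]
width: 0.034
```

Emit:
{"name": "move_arm", "arguments": {
  "deltas": [
    [0,0,1.5,0,0,0,30],
    [0,0,0,0,0,0,38],
    [0,0,0,0,0,0,44],
    [0,0,0,0,0,0,50],
    [0,0,15,0,0,0,52]
  ]
}}

```text
time_s: 21.3
tcp_pos: [0.4675, 0.1879, 0.0535]
ee_rot: [0.726, -0.687, -0.001, 0.001]
wrist_force: [-0.4, -0.3, 0.7]
width: 0.0523
```

Emit:
{"name": "move_arm", "arguments": {
  "deltas": [
    [0,0,25,0,0,0,52],
    [0,0,40,0,0,0,52],
    [2,-20,40,0,0,0,50],
    [2,-20,40,0,0,0,50],
    [0,0,0,0,0,0,50]
  ]
}}

```text
time_s: 21.8
tcp_pos: [0.4758, 0.1467, 0.2047]
ee_rot: [0.725, -0.689, 0.003, -0.003]
wrist_force: [0.5, 0.5, -0.8]
width: 0.0498
```

```bash
python3 - <<'E'
from h import *
c=grab('wrist','w15'); s=sense(); print(s['tcp_pos'],s['ee_rot'],s['wrist_force'],s['width']); parts(c)
E
```

```text
[0.47449618 0.14756383 0.20228378] [ 0.72520621 -0.68852628  0.00170704 -0.00214282] [ 0.13397976 -0.48269352  0.26974597] 0.04974494700939041
px [209 117] x 0.4681 y 0.1890 yaw 0.053 len 0.147 ztop 0.0704
px [ 33 133] x 0.4593 y 0.3325 yaw 0.056 len 0.129 ztop 0.0750
px [128 139] x 0.4644 y 0.2610 yaw 0.059 len 0.115 ztop 0.0658
```

View pics/w15.png

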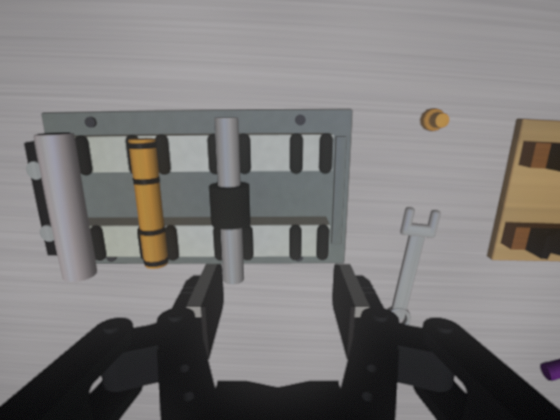

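The roller is bedded at the third place. Going for the shaft.

Emit:
{"name": "move_arm", "arguments": {
  "deltas": [
    [2,-30,0,0,0,-0.01,46],
    [2,-38,0,0,0,-0.01,46],
    [2,-38,0,0,0,-0.01,46],
    [2,-38,0,0,0,-0.007,46],
    [2,-38,0,0,0,0,46]
  ]
}}

```text
time_s: 22.35
tcp_pos: [0.4819, -0.0345, 0.1985]
ee_rot: [0.714, -0.701, -0.001, 0.001]
wrist_force: [1.1, 0.4, -0.7]
width: 0.0461
```

Emit:
{"name": "move_arm", "arguments": {
  "deltas": [
    [0,-38,0,0,0,0,46],
    [0,-38,0,0,0,0,46],
    [0,-38,0,0,0,0,46],
    [0,-38,0,0,0,0,46],
    [0,-38,0,0,0,0,46]
  ]
}}

```text
time_s: 22.85
tcp_pos: [0.4821, -0.2243, 0.1983]
ee_rot: [0.714, -0.701, -0.001, 0.0]
wrist_force: [0.9, 0.3, 0.7]
width: 0.0458
```

Emit:
{"name": "move_arm", "arguments": {
  "deltas": [
    [0,-38,0,0,0,0,46],
    [0,-38,0,0,0,0,46],
    [0,-30,-15,0,0,0,46],
    [0,-15,-30,0,0,0,46],
    [0,0,-30,0,0,0,46]
  ]
}}

```text
time_s: 23.35
tcp_pos: [0.4818, -0.347, 0.1225]
ee_rot: [0.712, -0.702, 0.0, 0.001]
wrist_force: [-0.8, 1.2, -0.0]
width: 0.0462
```

Emit:
{"name": "move_arm", "arguments": {
  "deltas": [
    [0,0,0,0,0,0,46],
    [0,0,0,0,0,0,46]
  ]
}}

```text
time_s: 23.55
tcp_pos: [0.4825, -0.3434, 0.1239]
ee_rot: [0.714, -0.7, -0.001, 0.0]
wrist_force: [0.2, -0.0, 0.7]
width: 0.046
```

Emit:
{"name": "move_arm", "arguments": {
  "deltas": [
    [0,-1.5,-25,0,0,0,46],
    [0,0,-25,0,0,0,46],
    [0,0,-25,0,0,0,46],
    [0,0,-12,0,0,0,46],
    [0,0,0,0,0,0,34]
  ]
}}

```text
time_s: 24.05
tcp_pos: [0.4826, -0.3453, 0.0374]
ee_rot: [0.714, -0.7, -0.001, 0.0]
wrist_force: [0.0, 1.4, 0.9]
width: 0.0346
```

```bash
python3 - <<'E'
from h import *
c=grab('wrist','w16'); s=sense(); print(s['tcp_pos'],s['ee_rot'],s['wrist_force'],s['width'])
E
```

```text
[ 0.48320533 -0.34581564  0.03849501] [ 7.13628906e-01 -7.00523907e-01  1.83070768e-04 -8.50778477e-05] [-0.36335361 -0.69610738  0.5147426 ] 0.03389283032531081
```

View pics/w16.png

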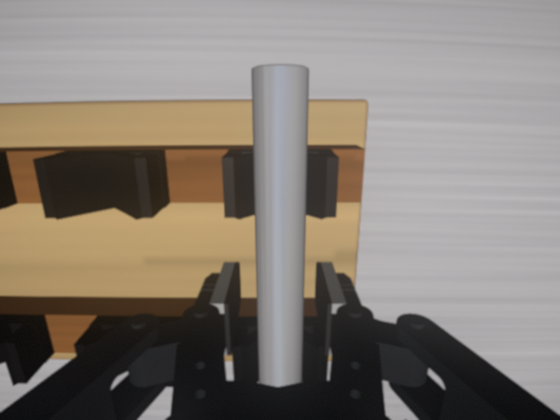

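The shaft is centred between the pads. Closing and lifting.

Emit:
{"name": "move_arm", "arguments": {
  "deltas": [
    [0,0,0,0,0,0,24],
    [0,0,0,0,0,0,15],
    [0,0,0,0,0,0,15],
    [0,0,0,0,0,0,15],
    [0,0,15,0,0,0,15]
  ],
  "squeeze": 70
}}

```text
time_s: 24.6
tcp_pos: [0.4817, -0.3454, 0.0524]
ee_rot: [0.713, -0.701, -0.001, 0.0]
wrist_force: [0.1, 0.1, -4.0]
width: 0.0174
```

Emit:
{"name": "move_arm", "arguments": {
  "deltas": [
    [0,0,30,0,0,0,15],
    [0,0,35,0,0,0,15],
    [0,0,35,0,0,0,15],
    [0,0,25,0,0,0,15],
    [0,0,0,0,0,0,15]
  ]
}}

```text
time_s: 25.1
tcp_pos: [0.4843, -0.3474, 0.1828]
ee_rot: [0.713, -0.701, 0.004, -0.001]
wrist_force: [-0.8, -0.4, -3.8]
width: 0.0177
```

```bash
python3 - <<'E'
from h import *
c=grab('wrist','w17'); s=sense(); print(s['tcp_pos'],s['ee_rot'],s['wrist_force'],s['moment'],s['width'])
E
```

```text
[ 0.48324397 -0.34664407  0.18022015] [ 7.13262959e-01 -7.00893418e-01  2.06058841e-03 -3.50175710e-04] [-0.52694683  0.28938656 -3.99861081] [-0.02971994  0.0657745   0.04826444] 0.017743142315924804
```

View pics/w17.png

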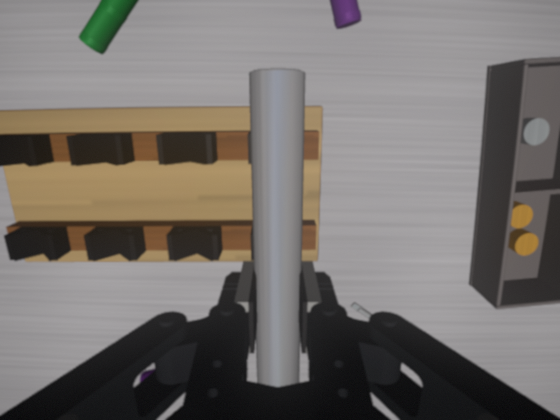

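Emit:
{"name": "move_arm", "arguments": {
  "deltas": [
    [-2,30,0,0,0,0.01,15],
    [-2,36,0,0,0,0.01,15],
    [-2,36,0,0,0,0.01,15],
    [-2,36,0,0,0,0.007,15],
    [-2,36,0,0,0,0,15]
  ]
}}

```text
time_s: 25.65
tcp_pos: [0.4711, -0.1704, 0.1763]
ee_rot: [0.726, -0.687, -0.001, 0.001]
wrist_force: [0.6, 0.1, -3.8]
width: 0.0175
```

Emit:
{"name": "move_arm", "arguments": {
  "deltas": [
    [0,36,0,0,0,0,15],
    [0,36,0,0,0,0,15],
    [0,36,0,0,0,0,15],
    [0,36,0,0,0,0,15],
    [0,36,0,0,0,0,15]
  ]
}}

```text
time_s: 26.15
tcp_pos: [0.4712, 0.0092, 0.1765]
ee_rot: [0.726, -0.688, -0.001, 0.001]
wrist_force: [0.1, 1.0, -4.6]
width: 0.0174
```

Emit:
{"name": "move_arm", "arguments": {
  "deltas": [
    [0,36,0,0,0,0,15],
    [0,36,0,0,0,0,15],
    [0,30,-10,0,0,0,15],
    [0,6,-25,0,0,0,15],
    [0,0,-35,0,0,0,15]
  ]
}}

```text
time_s: 26.65
tcp_pos: [0.4726, 0.118, 0.1072]
ee_rot: [0.727, -0.686, 0.0, -0.001]
wrist_force: [1.0, -1.1, -4.5]
width: 0.0174
```

Emit:
{"name": "move_arm", "arguments": {
  "deltas": [
    [0,0,-20,0,0,0,15],
    [0,0,-10,0,0,0,15],
    [0,0,0,0,0,0,15],
    [0,0,0,0,0,0,15]
  ]
}}

```text
time_s: 27.05
tcp_pos: [0.4728, 0.116, 0.0781]
ee_rot: [0.726, -0.688, -0.0, -0.0]
wrist_force: [-0.2, 0.3, -3.4]
width: 0.0177
```

```bash
python3 - <<'E'
from h import *
c=grab('wrist','w18'); s=sense(); print(s['tcp_pos'],s['ee_rot'],s['wrist_force'],s['width'])
E
```

```text
[0.47314271 0.11609132 0.07853293] [ 7.26125054e-01 -6.87562408e-01  2.92959499e-04 -5.05588283e-04] [-0.49553325  0.78938065 -3.8511695 ] 0.017701647445731942
```

View pics/w18.png

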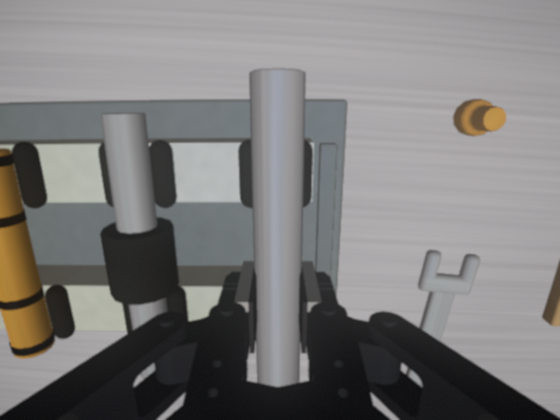

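Emit:
{"name": "move_arm", "arguments": {
  "deltas": [
    [-0.5,0.7,-15,0,0,0,15],
    [0,0,-12,0,0,0,15],
    [0,0,-8,0,0,0,15],
    [0,0,-2,0,0,0,15],
    [0,0,0,0,0,0,15]
  ]
}}

```text
time_s: 27.6
tcp_pos: [0.4722, 0.1171, 0.041]
ee_rot: [0.726, -0.687, -0.0, -0.0]
wrist_force: [-0.9, 1.4, -2.3]
width: 0.0175
```

Emit:
{"name": "move_arm", "arguments": {
  "deltas": [
    [0,0,-0.8,0,0,0,15],
    [0,0,0,0,0,0,15]
  ]
}}

```text
time_s: 27.8
tcp_pos: [0.4723, 0.1171, 0.0408]
ee_rot: [0.726, -0.687, 0.0, -0.0]
wrist_force: [-2.5, 2.9, 4.6]
width: 0.0174
```

The shaft is resting on the ribs. Releasing and retreating.

Emit:
{"name": "move_arm", "arguments": {
  "deltas": [
    [0,0,0,0,0,0,22],
    [0,0,0,0,0,0,30],
    [0,0,0,0,0,0,36],
    [0,0,10,0,0,0,42],
    [0,0,20,0,0,0,44]
  ]
}}

```text
time_s: 28.3
tcp_pos: [0.4712, 0.1163, 0.0697]
ee_rot: [0.726, -0.687, -0.001, 0.001]
wrist_force: [0.1, 0.0, 0.8]
width: 0.0439
```

Emit:
{"name": "move_arm", "arguments": {
  "deltas": [
    [0,0,30,0,0,0,50],
    [0,0,40,0,0,0,50],
    [0,15,40,0,0,0,50],
    [0,30,40,0,0,0,50],
    [0,30,0,0,0,0,50]
  ]
}}

```text
time_s: 28.8
tcp_pos: [0.4748, 0.1934, 0.2265]
ee_rot: [0.726, -0.688, 0.002, -0.004]
wrist_force: [0.5, 0.2, -0.4]
width: 0.0499
```

Emit:
{"name": "move_arm", "arguments": {
  "deltas": [
    [0,0,0,0,0,0,50],
    [0,0,0,0,0,0,50]
  ]
}}

```text
time_s: 29.0
tcp_pos: [0.4717, 0.1919, 0.2204]
ee_rot: [0.727, -0.687, 0.0, 0.0]
wrist_force: [0.3, -0.4, -0.6]
width: 0.0501
```

```bash
python3 - <<'E'
from h import *
c=grab('wrist','w19'); s=sense(); print(s['tcp_pos'],s['ee_rot'],s['wrist_force'],s['width']); parts(c)
o=np.array([.4668,.225]);a=.0563
for y in(.108,.036,-.036,-.108): print(o[0]-y*np.sin(a),o[1]+y*np.cos(a))
E
```

```text
[0.47174496 0.19090335 0.21987849] [ 7.26234252e-01 -6.87447103e-01  7.18369028e-05  5.34514825e-04] [-0.54142612 -0.85773382  0.26213421] 0.049818293750839016
px [345  95] x 0.4787 y 0.1183 yaw 0.061 len 0.162 ztop 0.0633
px [262 113] x 0.4678 y 0.1898 yaw 0.049 len 0.148 ztop 0.0706
px [ 97 127] x 0.4591 y 0.3329 yaw 0.056 len 0.129 ztop 0.0752
px [186 133] x 0.4644 y 0.2617 yaw 0.056 len 0.114 ztop 0.0659
0.4607228116548062 0.33282888194642957
0.4647742705516021 0.26094296064880984
0.4688257294483979 0.18905703935119017
0.47287718834519377 0.11717111805357044
```

View pics/w19.png

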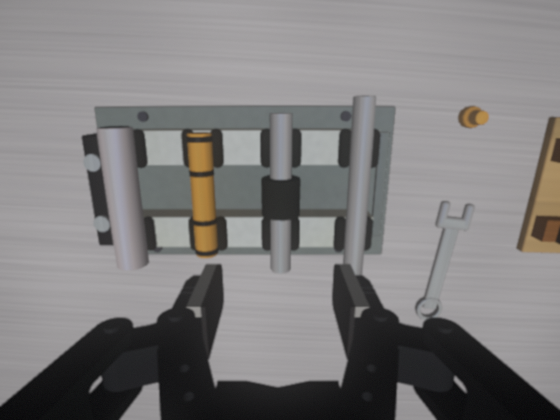

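All four parts are bedded. The shaft's near end is hidden by a finger (345, 270), so I'll move clear and check from the fixed cameras.

Emit:
{"name": "move_arm", "arguments": {
  "deltas": [
    [0,-30,10,0,0,0,50],
    [0,-35,10,0,0,0,50],
    [0,-35,10,0,0,0,50],
    [0,-35,0,0,0,0,50],
    [0,-35,0,0,0,0,50]
  ]
}}

```text
time_s: 29.55
tcp_pos: [0.4715, 0.0189, 0.2499]
ee_rot: [0.726, -0.688, -0.0, 0.0]
wrist_force: [1.5, -0.3, 0.0]
width: 0.0502
```

Emit:
{"name": "move_arm", "arguments": {
  "deltas": [
    [0,-35,0,0,0,0,50],
    [0,-35,0,0,0,0,50],
    [0,-35,0,0,0,0,50],
    [0,0,0,0,0,0,50],
    [0,0,0,0,0,0,50]
  ]
}}

```text
time_s: 30.05
tcp_pos: [0.4712, -0.0849, 0.2495]
ee_rot: [0.725, -0.689, -0.001, 0.0]
wrist_force: [-0.1, 0.2, -0.6]
width: 0.0498
```

```bash
python3 - <<'E'
from h import *
t=grab('top','t20'); s=grab('scene','s20')
for n,c in(('top',t),('scene',s)):
    P=cloud(c); m=(P[...,2]>.057)&(P[...,2]<.1)&(P[...,0]>.33)&(P[...,0]<.62)&(P[...,1]>.05)&(P[...,1]<.4)
    l,lab,st,_=cv2.connectedComponentsWithStats(m.astype(np.uint8))
    for i in range(1,l):
        if st[i,4]>80:
            q=P[lab==i]; print(n,'x mid %.4f len %.3f y %.4f ztop %.4f'%((q[:,0].min()+q[:,0].max())/2,np.ptp(q[:,0]),q[:,1].mean(),np.percentile(q[:,2],95)))
a=cv2.resize(t['img'][160:270,90:240],None,fx=2.6,fy=2.6,interpolation=2); b=cv2.resize(s['img'][115:225,255:370],None,fx=2.6,fy=2.6,interpolation=2)
cv2.imwrite('pics/f.png',np.hstack([a,b])); print(sense()['time_s'])
E
```

```text
top x mid 0.4697 len 0.177 y 0.1172 ztop 0.0661
top x mid 0.4671 len 0.148 y 0.1892 ztop 0.0714
top x mid 0.4580 len 0.131 y 0.3303 ztop 0.0777
top x mid 0.4625 len 0.114 y 0.2602 ztop 0.0685
scene x mid 0.4632 len 0.132 y 0.3258 ztop 0.0756
scene x mid 0.4675 len 0.117 y 0.2575 ztop 0.0680
scene x mid 0.4710 len 0.150 y 0.1850 ztop 0.0722
scene x mid 0.4747 len 0.179 y 0.1149 ztop 0.0651
30.15
```

View pics/f.png

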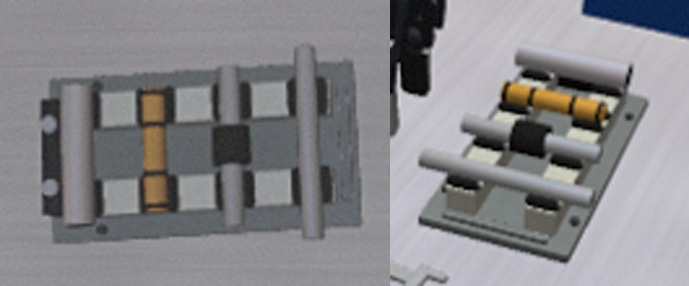

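Both fixed cameras show all four parts in order from the stop, lying between their ribs and centred within a few millimetres. Handing in.

```bash
python3 - <<'E'
from station import manip
print(manip.finish_job())
E
```

```text
the job is handed in; nothing more can be done
None
```

I moved all four parts from the rack to the bed in the order asked, and handed the job in at about 30 s of robot time. Starting at the black stop, they lie as tube, spool, roller, shaft.

**Position:** the last wrist view put the tube, spool and roller within about 2 mm of their places, and along the ribs to within about 0.01 rad. Each was at its expected height. A finger hid the shaft's near end there. The top camera put the shaft's centre at x = 0.470 m against a target of 0.473 m.

**Camera disagreement:** the scene camera reads about 4–5 mm farther out in x than the top camera, both before and after the moves. Both still put every part well within a centimetre of centre.

**Handling:** I saw no drops and no parts knocking together. The largest wrist force reported was about 20 N, while setting down the roller. At hand-in the gripper was clear of everything.

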